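# Square up a well plate and hold the lamp-box shutter open at the index

### The job

The 24-well plate was set down askew on the deck of the lamp box: slide it square and flush into the corner of the two steel fences, touching both, while the shutter is still shut, so that no light gets past it. Then, to light the samples, pull the spring-loaded shutter out by its upright finger pull until its pointer stands level with the pointer of the index rider clamped on the scale rail beside it, and finish with the gripper still holding it there, since it snaps shut when let go. Leave the plate seated and the other things on the bench where they are.

Things in the scene. Friction and masses are not known exactly. Their poses are not given: they have to be found in the camera images.
- lamp_box: Low white case with a flat grey deck, fixed to the bench: 140 (its x) x 190 (its y) x 45 mm high, deck on top with a glass window flush in it. Origin: centre of the underside, on the bench. Its -x side is the front, where the finger pull sticks out; +x the back, +y the left. Front and left edges of the deck are open. Position and heading differ from run to run.
- fence_corner (a point): Point on the deck, 45 mm above the bench, where the inner faces of the two fences meet; axes as the lamp box, in whose frame it lies at x 60, y -87 mm. The fences are 8 mm thick and 12 mm high: along the back edge (158 mm long) and the right edge (86 mm long). A plate flush with both has its origin at x = -42.75, y = +63.9 mm from this point.
- well_plate: Loose white 24-well plate, 85.5 (its x) x 127.8 (its y) x 20 mm high, 0.09 to 0.15 kg, lying on the deck up to about 35 mm from either fence and turned by up to 9 degrees. Origin: centre of its underside. Its long side belongs against the back fence, its short side against the right fence.
- shutter: Shutter with its upright black finger pull, a block 12 (x) x 44 (y) mm, from 22 to 64 mm above the bench. Origin on the block's centre line, 52 mm above the bench; axes as the lamp box. Shut, it is at x -108, y -20 mm of the box, 32 mm clear of the case; the bar between is 16 mm wide, top at 31 mm. Pulls out to -x by at most 42 mm; spring 4 N at first, 9 N at 35 mm.
- shutter_pointer (a point): Tip of the small steel pointer on the left (+y) side of the finger pull, 40 mm to the left of the pull's middle line and 27.5 mm above the bench, at the same x as the shutter's origin; it moves with the shutter.
- index_rider: Small dark steel saddle, 14 x 18 mm, fixed on the scale rail that sticks out of the case's front, left of the finger pull; 16 to 32 mm in front of the shut shutter's pointer. Origin: tip of its pointer, 27.5 mm above the bench, 2 mm beside the path of the shutter's pointer; axes as the lamp box. The pointers are level when they have the same x in the box's frame.
- titration_stand: Obstacle, fixed: burette stand left of the robot, between its first pose and the bench. Origin: middle of its foot plate, 83 mm below the bench top. Rod, clamp, burette and pipette stand within 0.12 m of the origin, all between 0.42 and 0.50 m from the robot's base axis, from the foot up to 0.65 m above the bench; swing past it with the arm drawn in, or above it.
- vial_0: Bystander: sample vial with cap, 23 x 52 mm, origin at the centre of its underside.
- vial_1: Bystander: sample vial with cap, 23 x 52 mm, origin at the centre of its underside.
- stopper_box: Bystander: small card box, 70 x 70 x 32 mm, left of the lamp box, origin at the centre of its underside.
- tape_roll: Bystander: roll of tape lying flat, 68 mm across, 19 mm high, right of the lamp box, origin at the centre of its underside.
- pinch_clip: Bystander: small wire clip, 11 x 56 x 14 mm, lying in front of the lamp box to the right, origin at the centre of its underside.
- dropper_clear: Bystander: glass dropper bottle, 40 mm across, 110 mm high, behind the lamp box, origin at the centre of its underside.
Mind the look-alikes: they are no part of the job. What is meant by the well_plate is not red, and is the larger of those in its own colour.

How it is judged:
On the way:
1. The plate lies square and flush against both fences while the shutter is still shut (x of well_plate in the frame of fence_corner between -0.0453 and -0.04 m and y of well_plate in the frame of fence_corner between 0.061 and 0.0664 m and z of well_plate in the frame of fence_corner below 0.003 m and angle between the x axis of well_plate and the x axis of lamp_box, either way round below 0.02 rad and angle between well_plate's own z axis and vertical below 0.03 rad and x of shutter in the frame of lamp_box above -0.112 m), for 0.2 s.
At the end, for the whole second after the job is handed in: The gripper holds the shutter (fingers pressing on it with more than 2 N), still, with its pointer within 3 mm of level with the index rider's pointer, and the plate lies flat on the deck within 2.5 mm of both fences and within 0.02 rad of square (x of well_plate in the frame of fence_corner between -0.0453 and -0.04 m and y of well_plate in the frame of fence_corner between 0.061 and 0.0664 m and z of well_plate in the frame of fence_corner below 0.003 m and angle between the x axis of well_plate and the x axis of lamp_box, either way round below 0.02 rad and angle between well_plate's own z axis and vertical below 0.03 rad and x of shutter_pointer in the frame of index_rider between -0.003 and 0.003 m and linear speed of shutter below 0.01 m/s and contact force between the fingers and shutter above 2 N); the arm keeps its last pose, push and grip.
It fails at once if A bystander is pushed more than 30 mm from its place (distance of any of vial_0, vial_1, stopper_box, tape_roll, pinch_clip, dropper_clear from where it was at the start of the episode above 0.03 m).
It also fails if it takes over 72 s, if anything falls off the work surface, if the arm or the gripper's body presses on something with over 40 N, if the wrist force passes 120 N, or if a joint passes its speed limit or range.

### The arm

A 6-joint arm with a two-finger parallel gripper is mounted at the origin on a cart in front of the work surface, level with it; the furniture and walls round the work are solid. World frame = base frame: x ahead of the robot, y to its left, z up, the work surface at z = 0. Lengths are in m, angles in rad, forces in N, time in s.
With the tool pointing down it reaches from about 0.225 to 0.875 m from the base axis. Payload 3.4 kg.
Tool frame: the origin (TCP) lies at the very end of the fingers, on their centre line; the grasp point (between the pads) lies 19 mm behind it (manip.pinch_z is the distance from the TCP to the grasp point, in m); z points along the fingers, y is the line along which they close (so a half turn about z gives the same grasp; the last joint's range is limited). The gripper opens to 85 mm and grips with 20 to 120 N. Pads are 22 mm wide; open, the fingers measure 114 mm over their backs; the gripper's body (76 mm by 85 mm) begins 54 mm behind the grasp point. The pads swing forward as they close: fully open they stand 13 mm farther back than shut.
Start: joints at [-1.236, 0.276, 1.505, -0, 1.361, -0.121], TCP at [0.253, -0.516, 0.231] pointing down, gripper open.
Joint ranges: [-2.89, 2.89], [-0.75, 2.08], [0.22, 2.7], [-1.18, 4.32], [0.11, 2.71], [-2.7, 2.7]. Speed limits (rad/s): [2.57, 2.57, 3.14, 3.14, 3.14, 3.14].

### API

Orientations are given as a unit quaternion [w, x, y, z].
In Python, from rig import manip gives the robot as it stands. The module is installed in compiled form; this text tells all that it offers.
- The arm moves only by the shell command python3 -m jog 'ROWS' [FORCE]. ROWS is JSON, a list of rows, each an object of numbers: "dx", "dy", "dz": the shift along the tool's x, y, z each as a share of 25 cm, from -1 to 1; "ax", "ay", "az": the turn, a rotation vector about the tool's x, y, z each as a share of 90 degrees, from -1 to 1; "grip": the opening, from -1 (shut) to 1 (fully open), so that 0 is half open. A call has 1 to 5 rows; each row is the pose to reach, as a shift and turn from the pose commanded when the call began, along the tool's axes at that moment; what a row does not reach only later rows make up. A row lasts 1/12 s, in which the tool goes at most 41.7 mm and 7.16 degrees, less where a joint would pass 70% of its speed; a pose out of reach is approached as far as the arm can. A call with a number of a shift or a turn outside -1 to 1 is refused whole. A call with a gripper value outside its range is refused whole. The fingers move at their own pace and stop on an object; FORCE is the grip in N (left out, the last holds). Time passes only in rows, so rows that repeat a pose let the fingers close. It gives the time, the measured TCP pose, the force, the opening and the grip force at its end, in the units of the state.
- manip.get_state(): the state, without advancing time (a new reading comes with each control period).
- manip.get_image(name): name is "scene" or "top"; returns a dict with "img" (384x512x3 uint8, red, green, blue), "mtx" (3x3 intrinsics, pixels), "world_to_cam" (4x4, takes a point from world to camera coordinates). Camera axes: x right, y down, z forward; pixel columns grow to the right and rows downward; lengths in m; the calibration is good to about 2 mm. A picture is of the moment at which its call begins. There is no depth.
- manip.sign_off(): hands the job in; it is judged then, once.
The state is a dict: "clock": time; "qpos": joint angles; "qd": joint speeds; "effort": joint torques, N m; "position": TCP position; "ee_rot": TCP orientation; "contact_force": force on the tool from outside, world axes, zero at the start; "moment": the same for the moment, N m; "width": finger opening in m; "gripper_force": force on a finger pad.
Only numpy, scipy, OpenCV 4.12 (cv2) and the standard library are available. Lean on these libraries where they do the work, as an engineer would, in place of code of your own. Each camera call takes 0.05 s, during which the arm holds its last target. There are 200 camera calls.

## Working session

There is one attempt and no reset: what is moved stays moved. The work goes in short steps, Python scripts to look and compute and a shell command to move; the robot and the scene stay as the last step left them, time stands still between calls to the robot, and variables do not carry over. Pictures are saved under pics/ and viewed, at most 10 in all, crops included, and the job is handed in when it is done.

```bash
mkdir -p pics
cat > h.py <<'E'
import numpy as np, cv2
from rig import manip
def cap(n,f):
    d=manip.get_image(n); cv2.imwrite('pics/'+f,d['img'][:,:,::-1]); np.savez('pics/'+f+'.npz',**d); return d
def load(f): return dict(np.load('pics/'+f+'.npz'))
def ray(d,u,v,z):
    W=np.array(d['world_to_cam']);K=np.array(d['mtx']);R=W[:3,:3];c=-R.T@W[:3,3]
    r=R.T@np.linalg.solve(K,[u,v,1.]);return c+r*(z-c[2])/r[2]
def proj(d,p):
    W=np.array(d['world_to_cam']);q=np.array(d['mtx'])@(W[:3,:3]@np.array(p)+W[:3,3]);return q[:2]/q[2]
E
python3 - <<'E'
from h import *
for n in('top','scene'):
    d=cap(n,n+'0.png');W=d['world_to_cam'];print(n,d['mtx'].round(1).tolist(),(-W[:3,:3].T@W[:3,3]).round(3),W[:3,:3].round(2).tolist())
    cv2.imwrite(f'pics/{n}0b.png',cv2.resize(d['img'][:,:,::-1],(800,600),interpolation=cv2.INTER_CUBIC))
s=manip.get_state();print(s)
E
```

```text
top [[474.3, 0.0, 254.8], [0.0, 474.3, 196.9], [0.0, 0.0, 1.0]] [0.261 0.072 1.285] [[0.01, -1.0, -0.02], [-0.98, -0.0, -0.18], [0.18, 0.02, -0.98]]
scene [[488.9, 0.0, 254.8], [0.0, 488.9, 190.1], [0.0, 0.0, 1.0]] [-0.117 -1.121  0.759] [[0.9, -0.45, 0.02], [-0.2, -0.44, -0.88], [0.4, 0.78, -0.48]]
{'clock': 0.1, 'qpos': array([-1.23599507e+00,  2.76537531e-01,  1.50603396e+00,  7.91962773e-06,
        1.36070603e+00, -1.21033916e-01]), 'qd': array([-0.0012688 ,  0.00010947, -0.00465012,  0.00108648, -0.00094109,
        0.00014293]), 'effort': array([ 3.88535761e-05, -4.17700732e+01, -2.46404654e+01, -3.71624283e-04,
        5.80159191e-03, -1.40493714e-05]), 'position': array([ 0.25294162, -0.51583667,  0.23051199]), 'ee_rot': array([-8.38040687e-04,  9.74138869e-01,  2.25948567e-01, -8.60212552e-05]), 'contact_force': array([-0.35627625,  0.1795055 , -0.96754405]), 'moment': array([-0.03460072, -0.00277003, -0.01950482]), 'gripper_force': 0.0, 'width': 0.0853976965935574}
```

View pics/top0b.png

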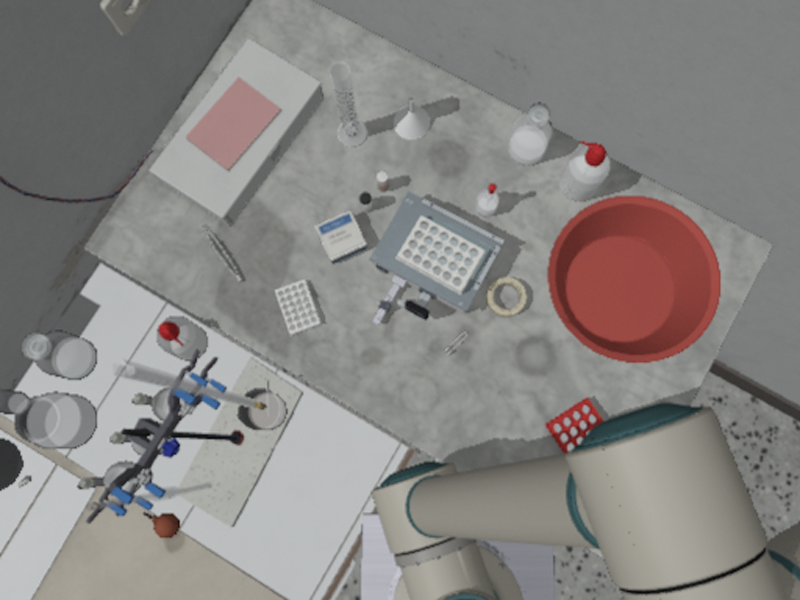

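View pics/scene0b.png

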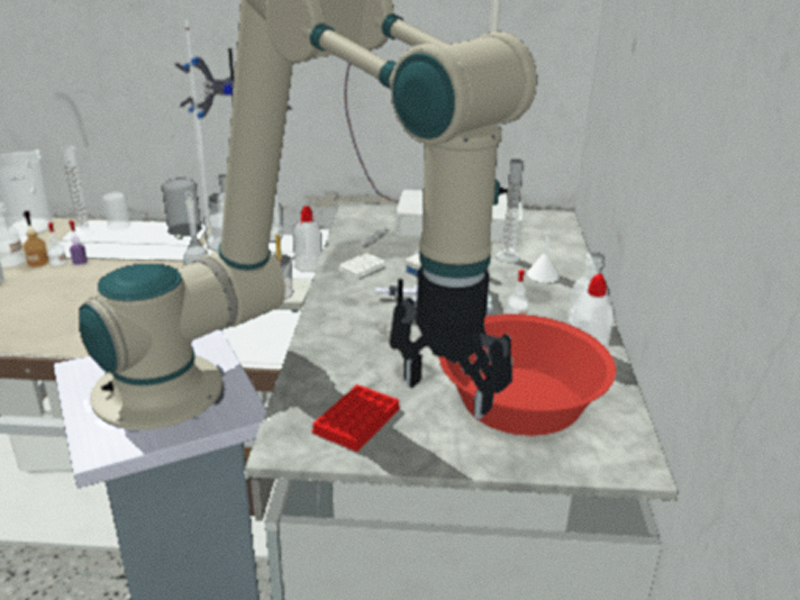

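Candidates for the plate (800-px top view): the white plate on the lamp box (440,252), a smaller white rack (297,306), and a red plate (573,425). I choose the one on the lamp box. The pull is at (417,309) and the rider on the rail at about (385,300). Next is one close crop.

Run:
```python
from h import *
d=load('top0.png');im=d['img'][110:220,225:345,::-1]
cv2.imwrite('pics/crop.png',cv2.resize(im,None,fx=5.4,fy=5.4,interpolation=cv2.INTER_CUBIC))
```

```text
(no output)
```

View pics/crop.png

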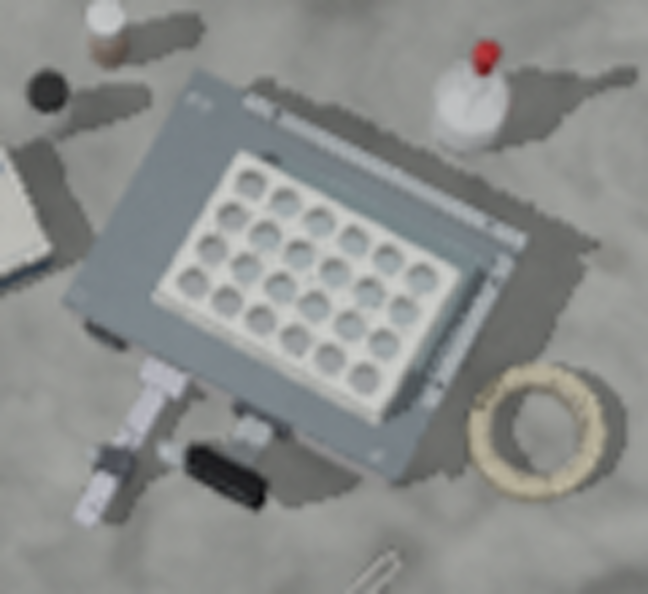

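The crop confirms a white 6x4-well plate on the deck, with its top corners at (240,152), (465,268), (380,420) and (155,297). The deck corners are (195,70), (65,298) and (400,480), the black pull is at (227,475), and the dark rider is at (113,460).

```bash
cat >> h.py <<'E'
C=lambda p:((p[0]+.5)/5.4-.5+225,(p[1]+.5)/5.4-.5+110)
def box(pts,loc,z,d):
    # rigid 2D fit
    P=np.array([ray(d,*C(p),z)[:2] for p in pts]);L=np.array(loc)
    pc,lc=P.mean(0),L.mean(0);a=(P-pc);b=(L-lc)
    th=np.arctan2((b[:,0]*a[:,1]-b[:,1]*a[:,0]).sum(),(a*b).sum())
    R=np.array([[np.cos(th),-np.sin(th)],[np.sin(th),np.cos(th)]])
    return R,pc-R@lc,th,np.abs(P-(b@R.T+pc)).max()
E
python3 - <<'E'
from h import *
d=load('top0.png')
R,t,th,e=box([(195,70),(65,298),(400,480)],[(.07,.095),(-.07,.095),(-.07,-.095)],.045,d)
print('box',t.round(4),np.degrees(th),e)
R2,t2,th2,e2=box([(240,152),(465,268),(380,420),(155,297)],[(.04275,.0639),(.04275,-.0639),(-.04275,-.0639),(-.04275,.0639)],.065,d)
print('plate',t2.round(4),np.degrees(th2),e2)
fc=t+R@[.06,-.087]
print('plate in fc',R.T@(t2-fc),'want -.04275,.0639')
im=d['img'];hsv=cv2.cvtColor(im,cv2.COLOR_RGB2HSV);m=np.zeros(im.shape[:2],np.uint8);m[188:208,255:278]=(hsv[188:208,255:278,2]<60)
print('black',cv2.minAreaRect(cv2.findNonZero(m)))
u=np.argwhere(m)[:,::-1].mean(0);p=ray(d,*u,.060)[:2];print('pull box frame',R.T@(p-t), 'world',p, 'pred',t+R@[-.108,-.02])
print('rider',R.T@(ray(d,*C((113,460)),.03)[:2]-t))
W=d['world_to_cam']
# fence back outer top corners, z .057
for q in [(248,100),(522,238)]: print('fence',R.T@(ray(d,*C(q),.057)[:2]-t))
for n,q,z in [('tape',(538,430),.019),('clip',(370,575),.01),('vialblack',(47,92),.052),('bottle',(487,55),.11)]: print(n,ray(d,*C(q),z)[:2],R.T@(ray(d,*C(q),z)[:2]-t))
E
```

```text
box [0.5951 0.0354] -28.20923167782626 0.0020435099506036503
plate [0.5828 0.0298] -28.743597850516483 0.0014233891131101573
plate in fc [-0.06819409  0.07622733] want -.04275,.0639
black ((266.3999938964844, 197.6999969482422), (15.652474403381348, 5.366562843322754), 26.56505012512207)
pull box frame [-0.11131141 -0.02015694] world [0.4874686  0.07027402] pred [0.49046089 0.06884704]
rider [-0.12624714  0.03594976]
fence [0.06280902 0.06183351]
fence [ 0.06422654 -0.09141384]
tape [ 0.51932622 -0.08642202] [-0.00916853 -0.1431829 ]
clip [ 0.44651707 -0.00216325] [-0.11315845 -0.10334813]
vialblack [0.68543128 0.16151298] [0.02001072 0.15382085]
bottle [ 0.68434847 -0.05388033] [ 0.12087137 -0.03650146]
```

```bash
cat >> h.py <<'E'
BT=np.array([.5951,.0354]);BH=np.radians(-28.2)
from scipy.spatial.transform import Rotation as Ro
def go(bx,by,z,head): # tool x at box heading head(deg), tool down
    s=manip.get_state();q=s['ee_rot'];Rc=Ro.from_quat([q[1],q[2],q[3],q[0]])
    c,n=np.cos(BH),np.sin(BH);p=np.r_[BT+[c*bx-n*by,n*bx+c*by],z]
    a=BH+np.radians(head);Rt=Ro.from_matrix(np.array([[np.cos(a),np.sin(a),0],[np.sin(a),-np.cos(a),0],[0,0,-1.]]))
    D=Rc.inv().apply(p-s['position'])/.25;A=(Rc.inv()*Rt).as_rotvec()/(np.pi/2)
    b=s['position'][:2]-BT
    print('D',D.round(3),'A',A.round(3),'| box xy',(c*b[0]+n*b[1]).round(4),(-n*b[0]+c*b[1]).round(4),'z',s['position'][2].round(4),'F',s['contact_force'].round(1),'w',round(s['width'],4),'t',round(s['clock'],2))
E
python3 -c "
from h import *
go(-.085,-.011,.12,0)"
```

```text
D [ 1.965 -1.627  0.445] A [-0.001  0.     0.604] | box xy -0.0411 -0.6475 z 0.2305 F [-0.4  0.2 -1. ] w 0.0854 t 0.1
```

```bash
R='{"dx":0.65,"dy":-0.54,"az":0.38,"grip":1}'; python3 -m jog '[{"dx":0.65,"dy":-0.54,"az":0.38,"grip":1},{"dx":0.65,"dy":-0.54,"az":0.38,"grip":1},{"dx":0.65,"dy":-0.54,"az":0.38,"grip":1},{"dx":0.65,"dy":-0.54,"az":0.38,"grip":1},{"dx":0.65,"dy":-0.54,"az":0.38,"grip":1}]'; python3 -c "
from h import *
go(-.085,-.011,.12,0)"
```

```text
D [ 1.965 -1.627  0.445] A [-0.001  0.     0.604] | box xy -0.0411 -0.6475 z 0.2305 F [-0.4  0.2 -1. ] w 0.0854 t 0.1schema error: expected keys dx, dy, dz, ax, ay, az, grip
```

```bash
python3 -m jog '[{"dx":0.65,"dy":-0.54,"dz":0,"ax":0,"ay":0,"az":0.38,"grip":1},{"dx":0.65,"dy":-0.54,"dz":0,"ax":0,"ay":0,"az":0.38,"grip":1},{"dx":0.65,"dy":-0.54,"dz":0,"ax":0,"ay":0,"az":0.38,"grip":1},{"dx":0.65,"dy":-0.54,"dz":0,"ax":0,"ay":0,"az":0.38,"grip":1},{"dx":0.65,"dy":-0.54,"dz":0,"ax":0,"ay":0,"az":0.38,"grip":1}]'; python3 -c "
from h import *
go(-.085,-.011,.12,0)"
```

```text
clock: 0.52
position: [0.337, -0.328, 0.2309]
ee_rot: [-0.0, 0.997, -0.074, -0.0]
contact_force: [1.6, 1.0, 0.6]
width: 0.0855
gripper_force: 0.0
D [ 0.472 -1.663  0.444] A [-0.     0.     0.219] | box xy -0.0557 -0.4422 z 0.2309 F [1.6 1.  0.6] w 0.0855 t 0.52
```

```bash
python3 -m jog '[{"dx":0.24,"dy":-0.8,"dz":0,"ax":0,"ay":0,"az":0.22,"grip":1},{"dx":0.24,"dy":-0.8,"dz":0,"ax":0,"ay":0,"az":0.22,"grip":1},{"dx":0.24,"dy":-0.8,"dz":0,"ax":0,"ay":0,"az":0.22,"grip":1},{"dx":0.24,"dy":-0.8,"dz":0,"ax":0,"ay":0,"az":0.22,"grip":1},{"dx":0.24,"dy":-0.8,"dz":0,"ax":0,"ay":0,"az":0.22,"grip":1}]'; python3 -c "
from h import *
go(-.085,-.011,.12,0)"
```

```text
clock: 0.93
position: [0.4176, -0.1534, 0.2312]
ee_rot: [0.0, 0.97, -0.242, -0.0]
contact_force: [0.4, -0.8, -0.2]
width: 0.0853
gripper_force: 0.0
D [-0.068 -0.957  0.445] A [0.    0.    0.002] | box xy -0.0672 -0.2503 z 0.2312 F [ 0.4 -0.8 -0.2] w 0.0853 t 0.93
```

```bash
python3 -m jog '[{"dx":-0.068,"dy":-0.957,"dz":0.2,"ax":0,"ay":0,"az":0,"grip":1},{"dx":-0.068,"dy":-0.957,"dz":0.2,"ax":0,"ay":0,"az":0,"grip":1},{"dx":-0.068,"dy":-0.957,"dz":0.2,"ax":0,"ay":0,"az":0,"grip":1},{"dx":-0.068,"dy":-0.957,"dz":0.2,"ax":0,"ay":0,"az":0,"grip":1},{"dx":-0.068,"dy":-0.957,"dz":0.2,"ax":0,"ay":0,"az":0,"grip":1}]'; python3 -c "
from h import *
go(-.085,-.011,.08,0)"
```

```text
clock: 1.35
position: [0.5, 0.0335, 0.1882]
ee_rot: [0.0, 0.971, -0.241, -0.0]
contact_force: [0.3, -1.1, -0.8]
width: 0.0852
gripper_force: 0.0
D [-0.007 -0.143  0.433] A [0.    0.    0.004] | box xy -0.0829 -0.0466 z 0.1882 F [ 0.3 -1.1 -0.8] w 0.0852 t 1.35
```

```bash
python3 -m jog '[{"dx":-0.007,"dy":-0.143,"dz":0.1,"ax":0,"ay":0,"az":0,"grip":1},{"dx":-0.007,"dy":-0.143,"dz":0.3,"ax":0,"ay":0,"az":0,"grip":1},{"dx":-0.007,"dy":-0.143,"dz":0.43,"ax":0,"ay":0,"az":0,"grip":1},{"dx":-0.007,"dy":-0.143,"dz":0.43,"ax":0,"ay":0,"az":0,"grip":1},{"dx":-0.007,"dy":-0.143,"dz":0.43,"ax":0,"ay":0,"az":0,"grip":1}]'
python3 - <<'E'
from h import *
go(-.085,-.011,.044,0)
for n in('top','scene'):cap(n,n+'1.png')
a=load('top1.png')['img'][100:230,215:365];b=load('scene1.png')['img'][120:250,190:340]
cv2.imwrite('pics/v1.png',cv2.resize(np.hstack([a,b])[:,:,::-1],None,fx=2.6,fy=2.6,interpolation=cv2.INTER_CUBIC))
E
```

```text
clock: 1.77
position: [0.5129, 0.064, 0.0795]
ee_rot: [0.001, 0.971, -0.241, -0.003]
contact_force: [0.9, 0.0, 0.9]
width: 0.0855
gripper_force: 0.0
D [ 0.005 -0.011  0.142] A [0.002 0.004 0.004] | box xy -0.0859 -0.0137 z 0.0795 F [0.9 0.  0.9] w 0.0855 t 1.77
```

View pics/v1.png

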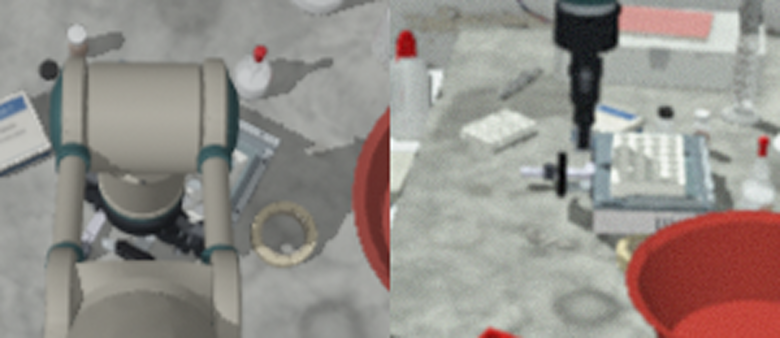

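The top view is mostly hidden by the arm. In the scene view, on the right, the fingers at (580,140) stand just in front of the plate at (650,165), behind the black pull at (562,173). I lower them next.

```bash
python3 -m jog '[{"dx":0,"dy":-0.01,"dz":0.06,"ax":0,"ay":0,"az":0,"grip":1},{"dx":0,"dy":-0.01,"dz":0.1,"ax":0,"ay":0,"az":0,"grip":1},{"dx":0,"dy":-0.01,"dz":0.12,"ax":0,"ay":0,"az":0,"grip":1},{"dx":0,"dy":-0.01,"dz":0.135,"ax":0,"ay":0,"az":0,"grip":1},{"dx":0,"dy":-0.01,"dz":0.135,"ax":0,"ay":0,"az":0,"grip":1}]';  python3 -c "
from h import *
go(-.0365,-.011,.044,0)"
```

```text
clock: 2.28
position: [0.5162, 0.0657, 0.0477]
ee_rot: [0.0, 0.97, -0.241, 0.0]
contact_force: [0.2, -0.1, -0.2]
width: 0.0857
gripper_force: 0.0
D [0.189 0.003 0.015] A [ 0.    -0.     0.003] | box xy -0.0838 -0.0106 z 0.0477 F [ 0.2 -0.1 -0.2] w 0.0857 t 2.28
```

```bash
python3 -m jog '[{"dx":0.03,"dy":0,"dz":0.01,"ax":0,"ay":0,"az":0,"grip":1},{"dx":0.06,"dy":0,"dz":0.01,"ax":0,"ay":0,"az":0,"grip":1},{"dx":0.09,"dy":0,"dz":0.01,"ax":0,"ay":0,"az":0,"grip":1},{"dx":0.12,"dy":0,"dz":0.01,"ax":0,"ay":0,"az":0,"grip":1},{"dx":0.14,"dy":0,"dz":0.01,"ax":0,"ay":0,"az":0,"grip":1}]' && python3 -m jog '[{"dx":0.01,"dy":0,"dz":0,"ax":0,"ay":0,"az":0,"grip":1},{"dx":0.02,"dy":0,"dz":0,"ax":0,"ay":0,"az":0,"grip":1},{"dx":0.03,"dy":0,"dz":0,"ax":0,"ay":0,"az":0,"grip":1},{"dx":0.035,"dy":0,"dz":0,"ax":0,"ay":0,"az":0,"grip":1},{"dx":0.035,"dy":0,"dz":0,"ax":0,"ay":0,"az":0,"grip":1}]'; python3 -c "
from h import *
go(-.0365,-.011,.044,0)"
```

```text
clock: 2.7
position: [0.5486, 0.049, 0.0452]
ee_rot: [-0.0, 0.97, -0.241, 0.0]
contact_force: [-1.2, 0.4, 1.1]
width: 0.0857
gripper_force: 0.5
clock: 3.12
position: [0.5552, 0.0454, 0.045]
ee_rot: [0.0, 0.971, -0.241, 0.0]
contact_force: [0.9, -0.1, 0.5]
width: 0.0852
gripper_force: 0.0
D [0.014 0.004 0.004] A [-0.    -0.     0.004] | box xy -0.0399 -0.01 z 0.045 F [ 0.9 -0.1  0.5] w 0.0852 t 3.12
```

Sliding is nearly force-free, so I keep nudging until the force rises.

```bash
for i in 1 2 3; do python3 -m jog '[{"dx":0.004,"dy":0,"dz":0,"ax":0,"ay":0,"az":0,"grip":1},{"dx":0.008,"dy":0,"dz":0,"ax":0,"ay":0,"az":0,"grip":1},{"dx":0.012,"dy":0,"dz":0,"ax":0,"ay":0,"az":0,"grip":1},{"dx":0.012,"dy":0,"dz":0,"ax":0,"ay":0,"az":0,"grip":1},{"dx":0.012,"dy":0,"dz":0,"ax":0,"ay":0,"az":0,"grip":1}]' | grep contact;python3 -c "
from h import *
go(-.0365,-.011,.044,0)"; done; python3 -c "
from h import *
d=cap('scene','s2.png');cv2.imwrite('pics/s2b.png',cv2.resize(d['img'][120:220,290:410,::-1],None,fx=6,fy=6,interpolation=cv2.INTER_CUBIC))"
```

```text
contact_force: [-0.9, 1.1, -0.2]
D [0.004 0.004 0.004] A [0.    0.    0.003] | box xy -0.0374 -0.01 z 0.045 F [-0.9  1.1 -0.2] w 0.0851 t 3.53
contact_force: [-6.6, 5.6, 4.7]
D [0.003 0.004 0.003] A [0.    0.004 0.003] | box xy -0.0373 -0.01 z 0.0449 F [-6.6  5.6  4.7] w 0.0855 t 3.95
contact_force: [-10.2, 8.7, 8.8]
D [0.003 0.004 0.003] A [0.    0.007 0.003] | box xy -0.0372 -0.01 z 0.0448 F [-10.2   8.7   8.8] w 0.0857 t 4.37
```

View pics/s2b.png

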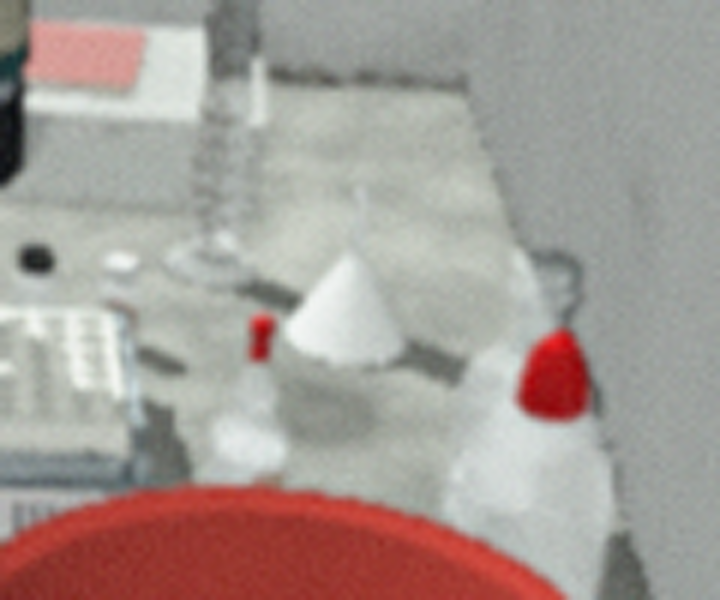

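The crop was off-centre, but the plate's back edge sits against the fence at (125,400). The force of 13 N at box x = -0.037 agrees with flush contact. I back off, rise and turn for the side push.

```bash
python3 -m jog '[{"dx":-0.12,"dy":0,"dz":0,"ax":0,"ay":0,"az":0,"grip":1},{"dx":-0.12,"dy":0,"dz":-0.1,"ax":0,"ay":0,"az":0,"grip":1},{"dx":-0.12,"dy":0,"dz":-0.24,"ax":0,"ay":0,"az":-0.08,"grip":0},{"dx":-0.12,"dy":0,"dz":-0.24,"ax":0,"ay":0,"az":-0.16,"grip":0},{"dx":-0.12,"dy":0,"dz":-0.24,"ax":0,"ay":0,"az":-0.24,"grip":0}]' |grep contact;  python3 -c "
from h import *
go(.017,.088,.1,90)"
```

```text
contact_force: [-1.0, -0.5, 1.2]
D [ 0.428 -0.245  0.034] A [ 0.003 -0.004 -0.753] | box xy -0.0589 -0.0092 z 0.1077 F [-1.  -0.5  1.2] w 0.0518 t 4.83
```

```bash
python3 -m jog '[{"dx":0.43,"dy":-0.25,"dz":0,"ax":0,"ay":0,"az":-0.39,"grip":0},{"dx":0.43,"dy":-0.25,"dz":0,"ax":0,"ay":0,"az":-0.39,"grip":0},{"dx":0.43,"dy":-0.25,"dz":0,"ax":0,"ay":0,"az":-0.39,"grip":0},{"dx":0.43,"dy":-0.25,"dz":0,"ax":0,"ay":0,"az":-0.39,"grip":0},{"dx":0.43,"dy":-0.25,"dz":0,"ax":0,"ay":0,"az":-0.39,"grip":0}]' |grep contact; python3 -m jog '[{"dx":0,"dy":0,"dz":0,"ax":0,"ay":0,"az":-0.36,"grip":0},{"dx":0,"dy":0,"dz":0,"ax":0,"ay":0,"az":-0.36,"grip":0},{"dx":0,"dy":0,"dz":0,"ax":0,"ay":0,"az":-0.36,"grip":0},{"dx":0,"dy":0,"dz":0,"ax":0,"ay":0,"az":-0.36,"grip":0},{"dx":0,"dy":0,"dz":0,"ax":0,"ay":0,"az":-0.36,"grip":0}]' |grep contact;   python3 -c "
from h import *
go(.017,.088,.052,90)"
```

```text
contact_force: [-1.2, -0.3, -0.0]
contact_force: [-0.5, 0.5, -0.3]
D [0.001 0.003 0.212] A [ 0.001  0.    -0.004] | box xy 0.0162 0.0878 z 0.105 F [-0.5  0.5 -0.3] w 0.0428 t 5.67
```

```bash
python3 -m jog '[{"dx":0,"dy":0,"dz":0.1,"ax":0,"ay":0,"az":0,"grip":0},{"dx":0,"dy":0,"dz":0.17,"ax":0,"ay":0,"az":0,"grip":0},{"dx":0,"dy":0,"dz":0.2,"ax":0,"ay":0,"az":0,"grip":0},{"dx":0,"dy":0,"dz":0.21,"ax":0,"ay":0,"az":0,"grip":0},{"dx":0,"dy":0,"dz":0.21,"ax":0,"ay":0,"az":0,"grip":0}]' |grep contact; python3 -m jog '[{"dx":-0.03,"dy":0,"dz":0,"ax":0,"ay":0,"az":0,"grip":0},{"dx":-0.06,"dy":0,"dz":0,"ax":0,"ay":0,"az":0,"grip":0},{"dx":-0.08,"dy":0,"dz":0,"ax":0,"ay":0,"az":0,"grip":0},{"dx":-0.1,"dy":0,"dz":0,"ax":0,"ay":0,"az":0,"grip":0},{"dx":-0.11,"dy":0,"dz":0,"ax":0,"ay":0,"az":0,"grip":0}]' |grep contact;   python3 -c "
from h import *
go(.017,.0518,.052,90)"
for i in 1 2 ; do python3 -m jog '[{"dx":-0.005,"dy":0,"dz":0,"ax":0,"ay":0,"az":0,"grip":0},{"dx":-0.01,"dy":0,"dz":0,"ax":0,"ay":0,"az":0,"grip":0},{"dx":-0.015,"dy":0,"dz":0,"ax":0,"ay":0,"az":0,"grip":0},{"dx":-0.015,"dy":0,"dz":0,"ax":0,"ay":0,"az":0,"grip":0},{"dx":-0.015,"dy":0,"dz":0,"ax":0,"ay":0,"az":0,"grip":0}]' | grep contact;python3 -c "
from h import *
go(.017,.0518,.052,90)"; done
```

```text
contact_force: [0.9, -0.7, -0.5]
contact_force: [0.9, 1.0, 0.5]
D [-0.031  0.007  0.005] A [ 0.001 -0.    -0.008] | box xy 0.0155 0.0596 z 0.0534 F [0.9 1.  0.5] w 0.0425 t 6.5
contact_force: [-0.6, -0.5, 0.6]
D [-0.018  0.009  0.002] A [-0.     0.    -0.008] | box xy 0.0149 0.0564 z 0.0524 F [-0.6 -0.5  0.6] w 0.0427 t 6.92
contact_force: [0.4, -0.3, 0.6]
D [-0.003  0.009  0.002] A [-0.     0.    -0.008] | box xy 0.0148 0.0525 z 0.0524 F [ 0.4 -0.3  0.6] w 0.0425 t 7.33
```

```bash
for i in 1 2 3; do python3 -m jog '[{"dx":-0.005,"dy":0,"dz":0,"ax":0,"ay":0,"az":0,"grip":0},{"dx":-0.01,"dy":0,"dz":0,"ax":0,"ay":0,"az":0,"grip":0},{"dx":-0.012,"dy":0,"dz":0,"ax":0,"ay":0,"az":0,"grip":0},{"dx":-0.012,"dy":0,"dz":0,"ax":0,"ay":0,"az":0,"grip":0},{"dx":-0.012,"dy":0,"dz":0,"ax":0,"ay":0,"az":0,"grip":0}]' | grep contact;python3 -c "
from h import *
go(.017,.0518,.052,90)"; done
```

```text
contact_force: [1.6, 5.4, -0.3]
D [0.    0.008 0.003] A [ 0.    -0.002 -0.008] | box xy 0.0149 0.0517 z 0.0528 F [ 1.6  5.4 -0.3] w 0.0427 t 7.75
contact_force: [3.3, 11.4, 1.2]
D [0.001 0.008 0.006] A [ 0.001 -0.006 -0.009] | box xy 0.0149 0.0516 z 0.0534 F [ 3.3 11.4  1.2] w 0.0428 t 8.17
contact_force: [5.2, 17.3, 0.7]
D [0.001 0.008 0.008] A [ 0.001 -0.009 -0.009] | box xy 0.015 0.0515 z 0.054 F [ 5.2 17.3  0.7] w 0.0429 t 8.58
```

Flush on the right. I retreat, rise and re-press the front with closed fingers.

```bash
python3 -m jog '[{"dx":0.1,"dy":0,"dz":0,"ax":0,"ay":0,"az":0,"grip":0},{"dx":0.1,"dy":0,"dz":-0.1,"ax":0,"ay":0,"az":0,"grip":0},{"dx":0.1,"dy":0,"dz":-0.24,"ax":0,"ay":0,"az":0,"grip":0},{"dx":0.1,"dy":-0.1,"dz":-0.24,"ax":0,"ay":0,"az":0,"grip":-1},{"dx":0.1,"dy":-0.2,"dz":-0.24,"ax":0,"ay":0,"az":0,"grip":-1}]' |grep contact;  python3 -c "
from h import *
go(-.063,-.02,.11,90)"
```

```text
contact_force: [-1.0, 0.3, -1.0]
D [-0.362 -0.117  0.018] A [ 0.003 -0.002 -0.008] | box xy -0.0327 0.0702 z 0.1149 F [-1.   0.3 -1. ] w 0.0193 t 9.0
```

```bash
python3 -m jog '[{"dx":-0.15,"dy":-0.12,"dz":0,"ax":0,"ay":0,"az":-0.008,"grip":-1},{"dx":-0.3,"dy":-0.12,"dz":0,"ax":0,"ay":0,"az":-0.008,"grip":-1},{"dx":-0.36,"dy":-0.12,"dz":0,"ax":0,"ay":0,"az":-0.008,"grip":-1},{"dx":-0.36,"dy":-0.12,"dz":0.1,"ax":0,"ay":0,"az":-0.008,"grip":-1},{"dx":-0.36,"dy":-0.12,"dz":0.2,"ax":0,"ay":0,"az":-0.008,"grip":-1}]' |grep contact;  python3 -c "
from h import *
go(-.063,-.02,.054,90)"
```

```text
contact_force: [0.2, 0.2, -0.3]
D [0.004 0.007 0.04 ] A [ 0.003 -0.001 -0.001] | box xy -0.0647 -0.0211 z 0.064 F [ 0.2  0.2 -0.3] w 0.0 t 9.42
```

```bash
python3 -m jog '[{"dx":0,"dy":0,"dz":0.03,"ax":0,"ay":0,"az":0,"grip":-1},{"dx":0,"dy":0.02,"dz":0.03,"ax":0,"ay":0,"az":0,"grip":-1},{"dx":0,"dy":0.04,"dz":0.03,"ax":0,"ay":0,"az":0,"grip":-1},{"dx":0,"dy":0.06,"dz":0.03,"ax":0,"ay":0,"az":0,"grip":-1},{"dx":0,"dy":0.08,"dz":0.03,"ax":0,"ay":0,"az":0,"grip":-1}]' |grep contact;  python3 -c "
from h import *
go(-.063,-.02,.054,90)"; for i in 1 2 3; do python3 -m jog '[{"dx":0,"dy":0.005,"dz":0,"ax":0,"ay":0,"az":0,"grip":-1},{"dx":0,"dy":0.01,"dz":0,"ax":0,"ay":0,"az":0,"grip":-1},{"dx":0,"dy":0.015,"dz":0,"ax":0,"ay":0,"az":0,"grip":-1},{"dx":0,"dy":0.02,"dz":0,"ax":0,"ay":0,"az":0,"grip":-1},{"dx":0,"dy":0.02,"dz":0,"ax":0,"ay":0,"az":0,"grip":-1}]' |grep contact;  python3 -c "
from h import *
go(-.063,-.02,.054,90)"; done
```

```text
contact_force: [-0.2, 0.2, 0.2]
D [-0.002 -0.076  0.009] A [ 0.002 -0.001  0.   ] | box xy -0.044 -0.0195 z 0.0563 F [-0.2  0.2  0.2] w -0.0001 t 9.83
contact_force: [0.1, 0.5, -0.3]
D [ 0.001 -0.089  0.005] A [ 0. -0.  0.] | box xy -0.0408 -0.0202 z 0.0552 F [ 0.1  0.5 -0.3] w 0.0 t 10.25
contact_force: [-5.0, 2.8, 4.8]
D [ 0.002 -0.098  0.004] A [-0.003  0.001 -0.   ] | box xy -0.0384 -0.0206 z 0.0548 F [-5.   2.8  4.8] w -0.0001 t 10.67
contact_force: [-12.8, 8.4, 11.8]
D [ 0.002 -0.099  0.004] A [-0.009  0.001 -0.001] | box xy -0.0381 -0.0206 z 0.0547 F [-12.8   8.4  11.8] w -0.0002 t 11.08
```

Seated. I back off, rise, and look closely at the rider in the first top picture, which is unobstructed.

```bash
python3 -m jog '[{"dx":0,"dy":-0.12,"dz":0,"ax":0,"ay":0,"az":0,"grip":-1},{"dx":0,"dy":-0.12,"dz":-0.1,"ax":0,"ay":0,"az":0,"grip":-1},{"dx":0,"dy":-0.12,"dz":-0.24,"ax":0,"ay":0,"az":0,"grip":-0.3},{"dx":0,"dy":-0.2,"dz":-0.24,"ax":0,"ay":0,"az":0,"grip":-0.3},{"dx":0,"dy":-0.28,"dz":-0.24,"ax":0,"ay":0,"az":0,"grip":-0.3}]' |grep contact
python3 - <<'E'
from h import *
go(-.108,-.02,.11,90)
d=cap('top','top3.png')
a=load('top0.png')['img'][170:212,232:284];b=d['img'][170:212,232:284]
cv2.imwrite('pics/r.png',cv2.resize(np.vstack([a])[:,:,::-1],None,fx=14,fy=14,interpolation=cv2.INTER_CUBIC))
E
```

```text
contact_force: [-1.0, 0.4, -0.8]
D [-0.004 -0.039  0.029] A [ 0.004 -0.002 -0.   ] | box xy -0.0983 -0.0191 z 0.1174 F [-1.   0.4 -0.8] w 0.0297 t 11.5
```

View pics/r.png

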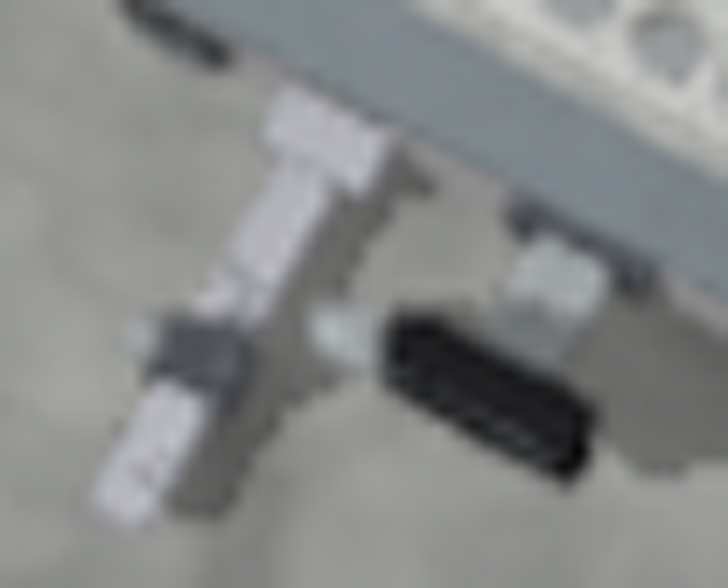

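The crop shows the shutter pointer at about (318,325) to (375,350), the pull's black block at (490,395), and the rider saddle at about (197,353) on the rail. I compute the relative distance.

Run:
```python
from h import *
d=load('top0.png');c,n=np.cos(BH),np.sin(BH)
def B(q,z):
    u=((q[0]+.5)/14-.5+232,(q[1]+.5)/14-.5+170);p=ray(d,*u,z)[:2]-BT;return np.round(1000*np.array([c*p[0]+n*p[1],-n*p[0]+c*p[1]]),1)
print('tip far edge',B((312,322),.0275),'arm mid',B((347,333),.0275))
for z in(.0275,.034,.04):print('saddle',B((197,353),z))
print('saddle corners',[B(q,.034) for q in((168,318),(252,352),(232,395),(150,370))])
print('pull top corners',[B(q,.064).tolist() for q in((400,318),(600,410))], 'front low',[B(q,.064).tolist() for q in((385,370),(570,485))])
print('rail end',B((122,505),.03),'deck front edge',B((400,135),.045), B((650,258),.045))
```

```text
tip far edge [-109.8   19.5] arm mid [-108.5   12.6]
saddle [-125.7   36.1]
saddle [-126.7   35.3]
saddle [-127.6   34.5]
saddle corners [array([-123.3,   43.5]), array([-121.5,   26.1]), array([-130.6,   25.4]), array([-133.9,   41.6])]
pull top corners [[-107.1, 1.2], [-104.7, -40.0]] front low [[-117.2, -1.1], [-119.9, -41.8]]
rail end [-158.9   34.1] deck front edge [-72.6  20.3] [-71.  -33.1]
```

```bash
python3 -m jog '[{"dx":-0.004,"dy":-0.043,"dz":0,"ax":0,"ay":0,"az":0,"grip":-0.3},{"dx":-0.004,"dy":-0.043,"dz":0.1,"ax":0,"ay":0,"az":0,"grip":-0.3},{"dx":-0.004,"dy":-0.043,"dz":0.2,"ax":0,"ay":0,"az":0,"grip":-0.3},{"dx":-0.004,"dy":-0.043,"dz":0.26,"ax":0,"ay":0,"az":0,"grip":-0.3},{"dx":-0.004,"dy":-0.043,"dz":0.3,"ax":0,"ay":0,"az":0,"grip":-0.3}]' |grep contact;python3 -m jog '[{"dx":0,"dy":0,"dz":0.02,"ax":0,"ay":0,"az":0,"grip":-0.3},{"dx":0,"dy":0,"dz":0.02,"ax":0,"ay":0,"az":0,"grip":-0.3},{"dx":0,"dy":0,"dz":0.02,"ax":0,"ay":0,"az":0,"grip":-0.3}]' |grep contact;  python3 -c "
from h import *
go(-.109,-.02,.038,90)"
```

```text
contact_force: [0.3, 1.1, 0.2]
contact_force: [-0.0, -0.5, 0.9]
D [ 0.004  0.009 -0.012] A [ 0. -0.  0.] | box xy -0.1113 -0.0211 z 0.0351 F [-0.  -0.5  0.9] w 0.0301 t 12.22
```

```bash
python3 -m jog '[{"dx":0,"dy":0.007,"dz":-0.01,"ax":0,"ay":0,"az":0,"grip":-0.3},{"dx":0,"dy":0.007,"dz":-0.01,"ax":0,"ay":0,"az":0,"grip":-0.6},{"dx":0,"dy":0.007,"dz":-0.01,"ax":0,"ay":0,"az":0,"grip":-1},{"dx":0,"dy":0.007,"dz":-0.01,"ax":0,"ay":0,"az":0,"grip":-1},{"dx":0,"dy":0.007,"dz":-0.01,"ax":0,"ay":0,"az":0,"grip":-1}]' 60;python3 -m jog '[{"dx":0,"dy":0,"dz":0,"ax":0,"ay":0,"az":0,"grip":-1},{"dx":0,"dy":0,"dz":0,"ax":0,"ay":0,"az":0,"grip":-1},{"dx":0,"dy":0,"dz":0,"ax":0,"ay":0,"az":0,"grip":-1}]';  python3 -c "
from h import *
go(-.109,-.02,.038,90)"
```

```text
clock: 12.63
position: [0.4898, 0.0683, 0.0387]
ee_rot: [0.001, 0.858, 0.514, 0.002]
contact_force: [1.7, -1.3, 7.1]
width: 0.0107
gripper_force: 59.3
clock: 12.88
position: [0.4899, 0.0683, 0.0388]
ee_rot: [0.001, 0.858, 0.514, 0.002]
contact_force: [0.8, -2.1, 6.1]
width: 0.011
gripper_force: 59.3
D [ 0.003 -0.003  0.003] A [ 0.002 -0.001  0.   ] | box xy -0.1083 -0.0207 z 0.0388 F [ 0.8 -2.1  6.1] w 0.011 t 12.88
```

```bash
python3 -m jog '[{"dx":0,"dy":-0.02,"dz":0,"ax":0,"ay":0,"az":0,"grip":-1},{"dx":0,"dy":-0.04,"dz":0,"ax":0,"ay":0,"az":0,"grip":-1},{"dx":0,"dy":-0.06,"dz":0,"ax":0,"ay":0,"az":0,"grip":-1},{"dx":0,"dy":-0.07,"dz":0,"ax":0,"ay":0,"az":0,"grip":-1},{"dx":0,"dy":-0.07,"dz":0,"ax":0,"ay":0,"az":0,"grip":-1}]';  python3 - <<'E'
from h import *
go(-.1258,-.02,.038,90)
d=cap('top','top4.png');e=cap('scene','s4.png')
a=cv2.resize(d['img'][168:212,230:290],None,fx=8,fy=8,interpolation=cv2.INTER_CUBIC)
u,v=proj(e,[.49,.08,.04]).astype(int);print(u,v)
b=cv2.resize(e['img'][v-22:v+22,u-10:u+30],None,fx=8,fy=8,interpolation=cv2.INTER_CUBIC)
cv2.imwrite('pics/v4.png',np.hstack([a,b])[:,:,::-1])
E
```

```text
clock: 13.3
position: [0.4755, 0.0762, 0.0388]
ee_rot: [0.002, 0.858, 0.514, 0.002]
contact_force: [5.1, -5.2, 3.6]
width: 0.0111
gripper_force: 59.2
D [ 0.002 -0.004  0.003] A [ 0.004 -0.001  0.001] | box xy -0.1247 -0.0206 z 0.0388 F [ 5.1 -5.2  3.6] w 0.0111 t 13.3
253 185
```

View pics/v4.png

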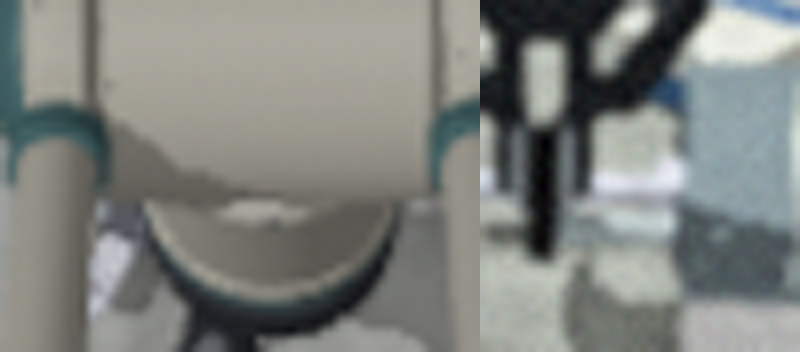

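The top view is hidden. In the scene view the fingers hold the pull at (540,190), and the rider is hidden behind them. The scene camera looks almost along the box's y, so picture scene1, taken before the pull, gives the rider's x against the pull's directly.

Run:
```python
from h import *
e=load('scene1.png')
cv2.imwrite('pics/v5.png',cv2.resize(e['img'][168:208,236:284,::-1],None,fx=14,fy=14,interpolation=cv2.INTER_CUBIC))
```

```text
(no output)
```

View pics/v5.png

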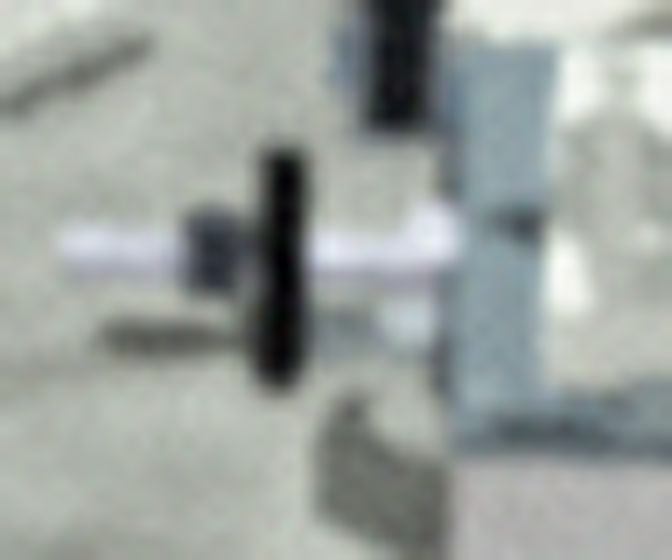

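The picture shows the pull spanning columns 257 to 308 (centre about 282 at row 230) and the rider saddle spanning 185 to 243 (centre about 213, row 250).

Run:
```python
from h import *
d=load('scene1.png');W=d['world_to_cam'];R=W[:3,:3];C0=-R.T@W[:3,3];c,n=np.cos(BH),np.sin(BH)
def X(q,y):
    u=((q[0]+.5)/14-.5+236,(q[1]+.5)/14-.5+168);r=R.T@np.linalg.solve(d['mtx'],[*u,1.])
    f=lambda v:np.array([c*v[0]+n*v[1],-n*v[0]+c*v[1],v[2]])
    o=f(C0-np.r_[BT,0]);k=f(r);return (1000*(o+k*(y-o[1])/k[1])).round(1)
# pull silhouette: left edge = front-near or front-far corner
for y in(-.042,.002):print('pull y',y,[X((u,235),y) for u in(257,282,308)])
for y in(.027,.036,.045):print('rider y',y,[X((u,250),y) for u in(185,213,243)])
print('case front',X((450,400),-.095), 'rail end',X((58,250),.036))
```

```text
pull y -0.042 [array([-113.1,  -42. ,   60. ]), array([-107.6,  -42. ,   60.2]), array([-102. ,  -42. ,   60.4])]
pull y 0.002 [array([-114.1,    2. ,   36.6]), array([-108.5,    2. ,   36.8]), array([-102.6,    2. ,   37. ])]
rider y 0.027 [array([-131.2,   27. ,   18.9]), array([-124.7,   27. ,   19.1]), array([-117.9,   27. ,   19.3])]
rider y 0.036 [array([-131.5,   36. ,   14.1]), array([-125. ,   36. ,   14.3]), array([-118.1,   36. ,   14.5])]
rider y 0.045 [array([-131.8,   45. ,    9.3]), array([-125.3,   45. ,    9.5]), array([-118.3,   45. ,    9.7])]
case front [-70.4 -95.   50. ] rail end [-160.8   36.    13.2]
```

```bash
python3 -m jog '[{"dx":0,"dy":0,"dz":0,"ax":0,"ay":0,"az":0,"grip":-1},{"dx":0,"dy":0,"dz":0,"ax":0,"ay":0,"az":0,"grip":-1}]' |grep contact
python3 - <<'E'
from h import *
go(-.1258,-.02,.038,90)
cap('scene','s5.png')
for f,c0 in(('scene1.png',249),('s4.png',243),('s5.png',243)):
    g=cv2.cvtColor(load(f)['img'],cv2.COLOR_RGB2GRAY).astype(float)
    o=[]
    for r in range(189,196):
        row=g[r,c0:c0+14];w=np.clip(120-row,0,None);o.append(round((w*np.arange(c0,c0+14)).sum()/max(w.sum(),1),2))
    print(f,o, g[192,c0:c0+14].astype(int))
E
```

```text
contact_force: [4.0, -3.6, 4.0]
D [ 0.002 -0.006  0.003] A [ 0.004 -0.001  0.001] | box xy -0.1242 -0.0206 z 0.0388 F [ 4.  -3.6  4. ] w 0.0109 t 13.57
scene1.png [np.float64(255.43), np.float64(255.49), np.float64(255.14), np.float64(254.5), np.float64(255.43), np.float64(255.39), np.float64(255.51)] [ 95  98 107 104  86  47  18  13  54 111 135 140 137 143]
s4.png [np.float64(250.5), np.float64(250.55), np.float64(249.64), np.float64(249.15), np.float64(250.03), np.float64(250.19), np.float64(250.54)] [131 103  93 100  91  67  36  12  25  74 126 143 141 136]
s5.png [np.float64(250.57), np.float64(250.57), np.float64(249.57), np.float64(249.13), np.float64(250.18), np.float64(250.23), np.float64(250.49)] [128 107  94  94  89  67  35  15  28  75 129 142 141 140]
```

The shutter has moved 16.0 to 16.5 mm and the target is about 16.7 mm, so I nudge it slightly and check the plate once.

```bash
python3 -m jog '[{"dx":0,"dy":-0.003,"dz":0,"ax":0,"ay":0,"az":0,"grip":-1},{"dx":0,"dy":-0.003,"dz":0,"ax":0,"ay":0,"az":0,"grip":-1},{"dx":0,"dy":-0.003,"dz":0,"ax":0,"ay":0,"az":0,"grip":-1},{"dx":0,"dy":-0.003,"dz":0,"ax":0,"ay":0,"az":0,"grip":-1}]'
python3 - <<'E'
from h import *
go(-.1247,-.02,.038,90)
e=cap('scene','s6.png')
cv2.imwrite('pics/v6.png',cv2.resize(e['img'][160:215,240:322,::-1],None,fx=9,fy=9,interpolation=cv2.INTER_CUBIC))
c,n=np.cos(BH),np.sin(BH);b=BT+np.array([[c,-n],[n,c]])@[-.0012,0]
for x,y,z in[(-.0255,.0408,.065),(-.0255,-.087,.065),(.06,-.087,.065),(.06,.0408,.065)]:
    u=proj(e,np.r_[b+[c*x-n*y,n*x+c*y],z]);print('exp plate corner',((u-[240,160]+.5)*9-.5).round())
E
```

```text
clock: 13.95
position: [0.4754, 0.0762, 0.0388]
ee_rot: [0.003, 0.858, 0.514, 0.003]
contact_force: [3.5, -4.5, 3.3]
width: 0.0105
gripper_force: 59.1
D [0.002 0.    0.003] A [ 0.004 -0.001  0.   ] | box xy -0.1247 -0.0206 z 0.0388 F [ 3.5 -4.5  3.3] w 0.0105 t 13.95
exp plate corner [381. 108.]
exp plate corner [388. 281.]
exp plate corner [648. 289.]
exp plate corner [623. 114.]
```

View pics/v6.png

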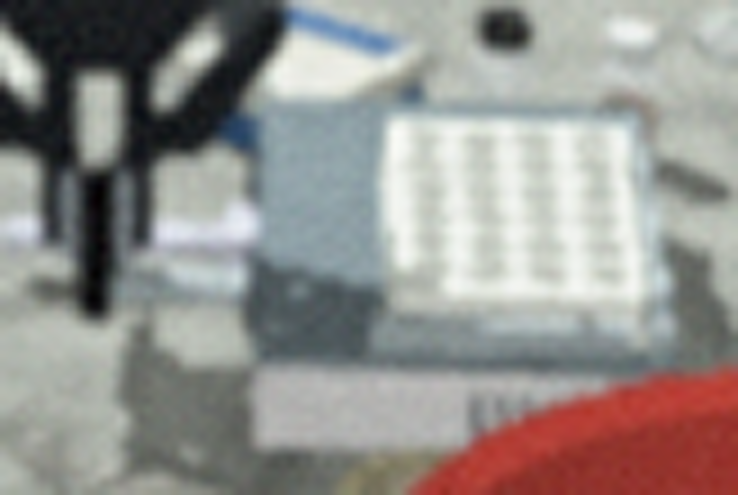

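The plate's top spans roughly (385,115) to (642,300), within a few crop pixels of the flush prediction, square and against both fences. The fingers hold the pull at (97,240). I hand in.

```bash
python3 -c "
from rig import manip
print(manip.sign_off())"
```

```text
the job is handed in; nothing more can be done
None
```

I pushed the plate against both fences while the shutter was shut, then pulled the shutter out about 16.4 mm, level with the rider to within about 1 mm by my measurement. The gripper was still holding it when I handed the job in at about 14 s. The verdict was not shown, and the rider was hidden behind the fingers, so I had no final direct look at the pointers.

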